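# Release the gear case cover and hold it up for inspection

## Robot

A 6-joint arm with a two-finger parallel gripper is mounted at the origin on a cart in front of the work surface, level with it; the furniture and walls round the work are solid. World frame = base frame: x ahead of the robot, y to its left, z up, the work surface at z = 0. Lengths are in m, angles in rad, forces in N, time in s.
With the tool pointing down it reaches from about 0.35 to 0.775 m from the base axis. Payload 5.5 kg.
Tool frame: the origin (TCP) lies midway between the tips of the shut fingers; the grasp point (between the pads) lies 19 mm behind it; z points along the fingers, y is the line along which they close (so a half turn about z gives the same grasp; the last joint's range is limited). The gripper opens to 85 mm and grips with 20 to 120 N. Pads are 22 mm wide; open, the fingers measure 114 mm over their backs; the gripper's body (76 mm by 85 mm) begins 54 mm behind the grasp point. The pads swing forward as they close: fully open they stand 13 mm farther back than shut.
Start: joints at [-1.358, 0.313, 0.046, 1.304, 0, 1.431], TCP at [0.199, -0.54, 0.231] pointing down, gripper open.
Joint ranges: [-2.76, 2.76], [-0.86, 1.69], [-1.03, 1.26], [-2.2, 2.34], [-1.47, 1.5], [-3.14, 3.14]. Speed limits (rad/s): [2.57, 2.57, 3.14, 3.14, 3.14, 3.14].

## Interface

Orientations are given as a unit quaternion [w, x, y, z].
In Python, from workcell import env gives the robot as it stands. The module is installed in compiled form; this text tells all that it offers.
- The arm moves only by the tool carry_out, never from a script. Its argument "series" is a list of rows, each an object with "delta_rot": the turn, a rotation vector about the world's x, y, z normalised to -1 to 1, where 1 is 0.1 rad, a list of three; "travel": the shift along the world's x, y, z normalised to -1 to 1, where 1 is 0.025 m, a list of three; "fingers": the closure, from -1 (fully open) to 1 (shut). In form: [{"delta_rot": [ax, ay, az], "travel": [tx, ty, tz], "fingers": fingers}, ...]. A call has 1 to 5 rows; each row shifts and turns the commanded pose from where the row before left it; what a row does not reach is not made up. A row lasts 1/8 s, in which the tool goes at most 62.5 mm and 10.7 degrees, less where a joint would pass 70% of its speed; a pose out of reach is approached as far as the arm can. A call with a number of a shift or a turn outside -1 to 1 is refused whole. A call with a gripper value outside its range is refused whole. The fingers move at their own pace and stop on an object; "squeeze" is the grip in N (left out, the last holds). Time passes only in rows, so rows that do not move let the fingers close. It gives the time, the measured TCP pose, the force, the opening and the grip force at its end, in the units of the state.
- env.get_state(): the state, without advancing time (a new reading comes with each control period).
- env.read_camera(name): name is "side" or "top" or "wrist"; returns a dict with "color" (400x640x3 uint8, red, green, blue), "fx", "fy", "cx", "cy" (pixels), "D" ([k1, k2, p1, p2, k3] as OpenCV has them; the pictures are not rectified), "world_from_camera" (4x4, takes a point from camera to world coordinates); the wrist camera has in their place "hand_eye" (4x4, takes a point from camera to tool coordinates, whose origin is the TCP and whose axes are the flange's). Camera axes: x right, y up, looking along -z (the intrinsics and any distortion apply to the point x, -y, -z); pixel columns grow to the right and rows downward; lengths in m; the calibration is good to about 2 mm. A picture is of the moment at which its call begins: read the wrist's pose just before it. There is no depth.
- env.hand_in(): hands the job in; it is judged then, once.
The state is a dict: "clock": time; "joint_pos": joint angles; "qvel": joint speeds; "tau": joint torques, N m; "tcp_pos": TCP position; "orientation": TCP orientation; "wrist_force": force on the tool from outside, world axes, zero at the start; "ft_torque": the same for the moment, N m; "finger_gap": finger opening in m; "grip_force": force on a finger pad.
Only numpy, scipy, OpenCV 4.12 (cv2) and the standard library are available. Lean on these libraries where they do the work, as an engineer would, in place of code of your own. Each camera call takes 0.05 s, during which the arm holds its last target. There are 200 camera calls.

## Task

The cover of the green gear case is held down by a swing clamp at each end. Turn both black clamp grips counterclockwise to their end stops with the cover still lying on the case, then lift the cover by its handle straight up to about 10 cm above its seat and keep it there over the case, steady and level, so the gears can be inspected. Keep the cover level all the way, leave the other things on the table alone, and finish while still holding the cover in the air.

Things in the scene. Friction and masses are not known exactly. Their poses are not given: they have to be found in the camera images.
- housing: gear case bolted to the table: green open box 150 (x) by 100 (y) mm, rim at 50 mm, walls 8 mm, on a grey foot plate 250 by 100 by 10 mm, with a round clamp post at x = +100 mm (clamp_a) and x = -100 mm (clamp_b). Two gears inside. An open tool case with an upright lid (under 0.2 m high) stands to its left. Origin: centre of its underside on the table; x along its length, z up
- cover: loose aluminium plate 150 (x) by 100 (y) by 8 mm, 0.4 to 0.65 kg, on the housing's rim, axes as the housing's. Origin: centre of the plate's underside, 50 mm above the table when seated. A rim reaches 6 mm into the housing, 3 mm play. Two brass plugs, 28 mm across, at x = 46, y = +-30 mm (tops 23 mm above the origin): centre of mass at x = 14 mm, y = 0
- cover_handle (a point): middle of the cover's black bar handle, 38 mm straight above the cover's origin, axes as the cover's. Bar 80 mm long (x), 12 mm wide (y), 14 mm high (31 to 45 mm above the cover's origin), on two legs 12 mm square at x = +-32 mm. Gripped above the centre of mass the cover hangs level
- clamp_a (a joint): swing clamp on the post at the housing's +x end, rad, starts 0 to 0.25. 0: its 35 mm steel arm points inward, overlapping the cover's edge by 10 mm, 1 mm above it; bar grip along the housing's x. Grows counterclockwise from above to a hard end stop at 1.45 (arm clear). Captive, stays where left, friction 0.12 N m. Black bar grip 44x14x26 mm (78 to 104 mm above the table)
- clamp_b (a joint): swing clamp on the post at the housing's -x end, rad, starts 0 to 0.25. 0: its 35 mm steel arm points inward, overlapping the cover's edge by 10 mm, 1 mm above it; bar grip along the housing's x. Grows counterclockwise from above to a hard end stop at 1.45 (arm clear). Captive, stays where left, friction 0.12 N m. Black bar grip 44x14x26 mm (78 to 104 mm above the table)
- clamp_a_grip (a point): point on the turning axis of clamp_a, in its bar grip, 93 mm above the housing's origin (11 mm below the grip's top, 15 mm above its lower edge); fixed in place; its x axis lies along the bar grip and turns with clamp_a
- clamp_b_grip (a point): point on the turning axis of clamp_b, in its bar grip, 93 mm above the housing's origin (11 mm below the grip's top, 15 mm above its lower edge); fixed in place; its x axis lies along the bar grip and turns with clamp_b
- the_hand_meter: bystander, to be left alone: yellow and black test meter, 128x66x36 mm
- marker: bystander, to be left alone: white marker with a blue cap, 122 mm
- tape_roll: bystander, to be left alone: roll of blue tape, 78 mm across, 19 mm high
- hex_key_8: bystander, to be left alone: black bent hex key, 120x47x8 mm
- hex_key_5: bystander, to be left alone: smaller black bent hex key, 88x35x5 mm
- spare_jaw: bystander, to be left alone: small steel gripper jaw, 52x22x16 mm
- plug_gauge: bystander, to be left alone: standing plug gauge, 24 mm across, 83 mm high

How it is judged:
By the outcome, as a careful person would: the job done as asked, in the order asked, and still so for the second after the job is handed in, while the arm keeps its last pose, push and grip.
It also fails if it takes over 54 s, if anything falls off the work surface, if the arm or the gripper's body presses on something with over 40 N, if the wrist force passes 120 N, or if a joint passes its speed limit or range.

## Working session

There is one attempt and no reset: what is moved stays moved. The work goes in short steps, Python scripts to look and compute and a tool call to move; the robot and the scene stay as the last step left them, time stands still between calls to the robot, and variables do not carry over. Pictures are saved under pics/ and viewed, at most 10 in all, crops included, and the job is handed in when it is done.

Besides the shell and the picture viewer there is one more tool, called after "Call:" as name(argument=value, ...), one argument or row to a line, values as JSON. carry_out: Moves the arm, as the interface text tells. Its arguments: {"type":"object","properties":{"series":{"type":"array","items":{"type":"object","properties":{"delta_rot":{"type":"array","items":{"type":"number"}},"travel":{"type":"array","items":{"type":"number"}},"fingers":{"type":"number"}}}},"squeeze":{"type":"number"}},"required":["series"]}

```bash
mkdir -p pics
python3 - <<'E'
from workcell import env
import cv2,numpy as np
s=env.get_state(); print({k:np.round(v,3).tolist() for k,v in s.items()})
for n in ("side","top"):
    c=env.read_camera(n); cv2.imwrite(f"pics/{n}0.png",c["color"][:,:,::-1]); print(n,c["fx"],c["fy"],c["cx"],c["cy"],c["D"],np.round(c["world_from_camera"],3).tolist())
a=[cv2.imread(f"pics/{n}0.png") for n in("side","top")]
E
```

```text
{'clock': 0.0, 'joint_pos': [-1.358, 0.314, 0.045, 1.304, 0.0, 1.431], 'qvel': [-0.001, -0.001, 0.001, 0.002, -0.0, 0.0], 'tau': [-0.001, -48.063, 29.853, 0.019, -0.0, -0.0], 'tcp_pos': [0.199, -0.539, 0.23], 'orientation': [-0.001, 0.984, 0.175, -0.0], 'wrist_force': [0.204, -0.319, 0.337], 'ft_torque': [-0.018, 0.011, 0.019], 'grip_force': 0.0, 'finger_gap': 0.085}
side 428.92000221699135 428.92000221699135 319.80190954783393 202.21492947547773 [-0.0192577  0.         0.         0.         0.       ] [[-0.971, 0.146, -0.187, 0.24], [-0.237, -0.618, 0.749, 0.757], [-0.006, 0.772, 0.635, 0.892], [0.0, 0.0, 0.0, 1.0]]
top 500.7508497161686 500.7508497161686 324.61609557276233 204.0482132889056 [-0.00299767  0.          0.          0.          0.        ] [[-0.01, 0.997, -0.079, 0.37], [-1.0, -0.01, 0.0, -0.182], [-0.0, 0.079, 0.997, 1.439], [0.0, 0.0, 0.0, 1.0]]
```

View pics/side0.png

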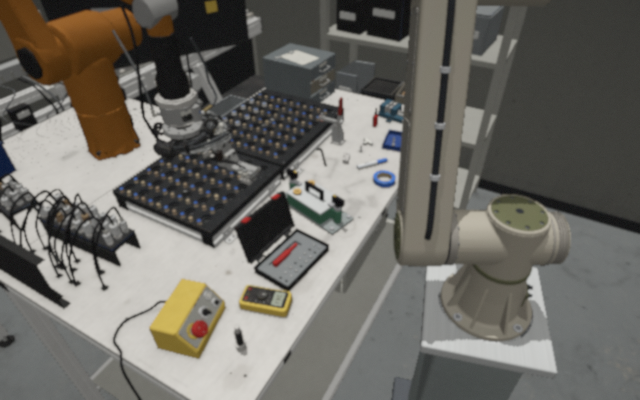

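View pics/top0.png

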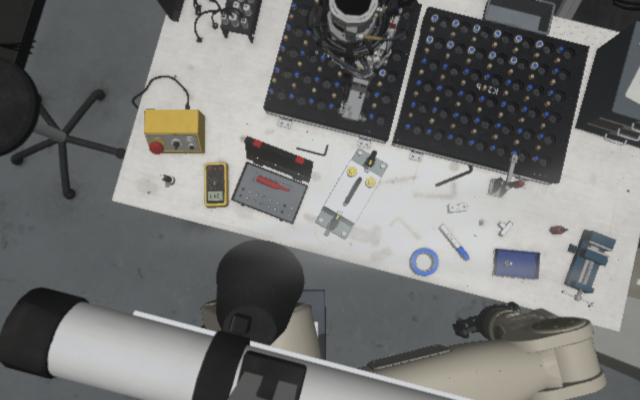

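Top view: housing centre is about (352,191). The brass plugs at (351,170) and (370,182) mark the +x end, so clamp_a's grip is at about (371,160), clamp_b's at about (335,222), and the handle at (352,190). In the side view the case is at about (313,200). I'll enlarge both.

```bash
cat > h.py <<'E'
import numpy as np,cv2
from scipy.spatial.transform import Rotation as R
def ray(c,uv,T=None):
    K=np.array([[c["fx"],0,c["cx"]],[0,c["fy"],c["cy"]],[0,0,1]])
    p=cv2.undistortPoints(np.array([[uv]],float),K,np.array(c["D"],float))[0,0]
    T=np.array(c["world_from_camera"]) if T is None else T
    return T[:3,3],T[:3,:3]@np.array([p[0],-p[1],-1.])
def plane(r,z): o,d=r; return o+d*(z-o[2])/d[2]
def tri(r1,r2):
    A=np.stack([r1[1],-r2[1]],1); t=np.linalg.lstsq(A,r2[0]-r1[0],rcond=None)[0]
    a=r1[0]+t[0]*r1[1]; b=r2[0]+t[1]*r2[1]; return (a+b)/2,np.linalg.norm(a-b)
def wristT(c,s):
    q=s["orientation"];T=np.eye(4);T[:3,:3]=R.from_quat([q[1],q[2],q[3],q[0]]).as_matrix();T[:3,3]=s["tcp_pos"]
    return T@np.array(c["hand_eye"])
E
python3 - <<'E'
from h import *
from workcell import env
a=cv2.imread("pics/side0.png")[155:245,265:365]; b=cv2.imread("pics/top0.png")[140:245,300:400]
f=lambda i:cv2.resize(i,(400,int(i.shape[0]*4)),interpolation=cv2.INTER_CUBIC)
A,B=f(a),f(b); H=max(len(A),len(B)); o=np.zeros((H,800,3),np.uint8);o[:len(A),:400]=A;o[:len(B),400:]=B
cv2.imwrite("pics/crop0.png",o)
t=env.read_camera("top")
for n,uv,z in(("a",(371,160),.104),("b",(335,222),.104),("h",(352,190),.095),("p1",(351,170),.073),("p2",(370,182),.073)): print(n,plane(ray(t,uv),z).round(4))
E
```

```text
a [ 0.5934 -0.3086  0.104 ]
b [ 0.4274 -0.2098  0.104 ]
h [ 0.5137 -0.2568  0.095 ]
p1 [ 0.5714 -0.2561  0.073 ]
p2 [ 0.5376 -0.3078  0.073 ]
```

View pics/crop0.png

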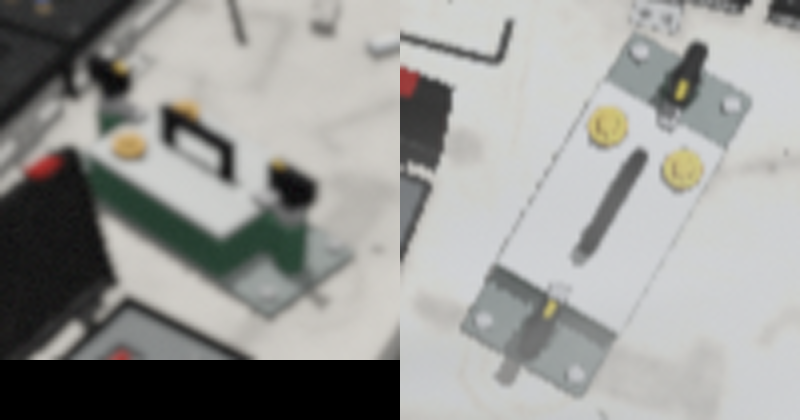

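The crop confirms the layout: housing yaw is about -31°, clamp_a's grip is at crop (690,75) and clamp_b's at about (540,325). The yellow tips on the grips point inward. I'll move the wrist camera over the case, with the tool yaw going to about 2.6 so joint 6 stays in range for the turning.

Call:
carry_out(
  series=[
    {"travel":[0.62,0.56,0.4],"delta_rot":[0,0,1],"fingers":-1},
    {"travel":[0.62,0.56,0.4],"delta_rot":[0,0,1],"fingers":-1},
    {"travel":[0.62,0.56,0.4],"delta_rot":[0,0,1],"fingers":-1},
    {"travel":[0.62,0.56,0.4],"delta_rot":[0,0,1],"fingers":-1},
    {"travel":[0.62,0.56,0.4],"delta_rot":[0,0,1],"fingers":-1},
  ],
)

```text
clock: 0.78
tcp_pos: [0.2766, -0.469, 0.2813]
orientation: [-0.0, 0.91, 0.415, 0.0]
wrist_force: [0.3, 1.0, 0.4]
finger_gap: 0.0853
grip_force: 0.0
```

Call:
carry_out(
  series=[
    {"travel":[0.62,0.56,0.4],"delta_rot":[0,0,1],"fingers":-1},
    {"travel":[0.62,0.56,0.4],"delta_rot":[0,0,1],"fingers":-1},
    {"travel":[0.62,0.56,0],"delta_rot":[0,0,1],"fingers":-1},
    {"travel":[0.62,0.56,0],"delta_rot":[0,0,1],"fingers":-1},
    {"travel":[0.62,0.56,0],"delta_rot":[0,0,1],"fingers":-1},
  ],
)

```text
clock: 1.4
tcp_pos: [0.3541, -0.399, 0.301]
orientation: [-0.0, 0.779, 0.627, 0.0]
wrist_force: [-0.7, 1.4, 0.3]
finger_gap: 0.0856
grip_force: 0.0
```

Call:
carry_out(
  series=[
    {"travel":[0.62,0.56,0],"delta_rot":[0,0,1],"fingers":-1},
    {"travel":[0.62,0.56,0],"delta_rot":[0,0,1],"fingers":-1},
    {"travel":[0.62,0.56,0],"delta_rot":[0,0,1],"fingers":-1},
    {"travel":[0.62,0.56,0],"delta_rot":[0,0,1],"fingers":-1},
    {"travel":[0.62,0.56,0],"delta_rot":[0,0,1],"fingers":-1},
  ],
)

```text
clock: 2.02
tcp_pos: [0.4315, -0.329, 0.301]
orientation: [-0.0, 0.599, 0.8, 0.0]
wrist_force: [0.7, 0.4, 1.2]
finger_gap: 0.0852
grip_force: 0.0
```

Call:
carry_out(
  series=[
    {"travel":[0.62,0.56,0],"delta_rot":[0,0,1],"fingers":-1},
    {"travel":[0.62,0.56,0],"delta_rot":[0,0,1],"fingers":-1},
    {"travel":[0.62,0.56,0],"delta_rot":[0,0,1],"fingers":-1},
    {"travel":[0.62,0.56,0],"delta_rot":[0,0,1],"fingers":-1},
    {"travel":[0.62,0.56,0],"delta_rot":[0,0,1],"fingers":-1},
  ],
)

```text
clock: 2.65
tcp_pos: [0.509, -0.2591, 0.3009]
orientation: [-0.0, 0.383, 0.924, 0.0]
wrist_force: [0.5, -0.8, -0.0]
finger_gap: 0.0853
grip_force: 0.0
```

Call:
carry_out(
  series=[
    {"travel":[0,0,0],"delta_rot":[0,0,1],"fingers":-1},
    {"travel":[0,0,0],"delta_rot":[0,0,1],"fingers":-1},
    {"travel":[0,0,0],"delta_rot":[0,0,0.5],"fingers":-1},
    {"travel":[0,0,0],"delta_rot":[0,0,0],"fingers":-1},
  ],
)

```text
clock: 3.15
tcp_pos: [0.5086, -0.2595, 0.301]
orientation: [-0.0, 0.266, 0.964, 0.0]
wrist_force: [0.1, 0.5, -0.1]
finger_gap: 0.0856
grip_force: 0.0
```

```bash
cat > shot.py <<'E'
import sys,pickle
from h import *
from workcell import env
n=sys.argv[1]; s=env.get_state(); c=env.read_camera("wrist"); T=wristT(c,s)
pickle.dump((c,T),open(n+".pkl","wb")); cv2.imwrite(f"pics/{n}.png",c["color"][:,:,::-1])
q=s["orientation"]; M=R.from_quat([q[1],q[2],q[3],q[0]]).as_matrix()
print(s["clock"],np.round(s["tcp_pos"],4),"yaw",np.arctan2(M[1,0],M[0,0]).round(4),"tz",M[:,2].round(4),"q",np.round(s["joint_pos"],3),"F",np.round(s["wrist_force"],1),"gap",s["finger_gap"],"cam",T[:3,3].round(3))
E
python3 shot.py w1
```

```text
3.15 [ 0.5086 -0.2595  0.301 ] yaw 2.6023 tz [-6.e-04  5.e-04 -1.e+00] q [-0.612  0.299  0.195  1.468  0.    -0.073] F [ 0.1  0.5 -0.1] gap 0.08557826912959082 cam [ 0.446 -0.222  0.444]
```

View pics/w1.png

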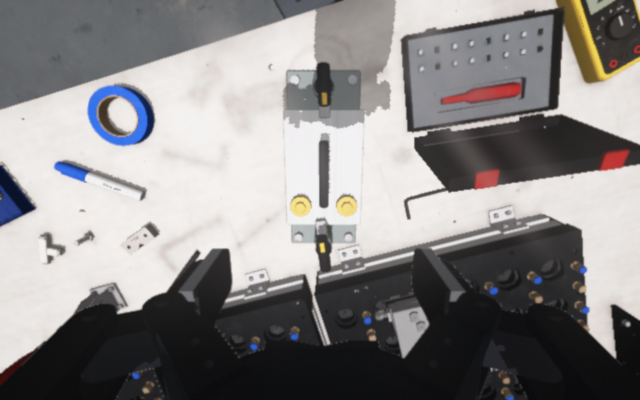

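Wrist view 1: the case stands upright in the image. Grip_b is at (323,84), grip_a at (323,248), the handle at (324,173) and the plugs at (300,206) and (346,206). I'll take a second place for triangulation.

Call:
carry_out(
  series=[
    {"travel":[-0.6,-0.9,0],"delta_rot":[0,0,0],"fingers":-1},
    {"travel":[-0.6,-0.9,0],"delta_rot":[0,0,0],"fingers":-1},
    {"travel":[-0.6,-0.9,0],"delta_rot":[0,0,0],"fingers":-1},
    {"travel":[-0.6,-0.9,0],"delta_rot":[0,0,0],"fingers":-1},
    {"travel":[0,0,0],"delta_rot":[0,0,0],"fingers":-1},
  ],
)

```text
clock: 3.82
tcp_pos: [0.4478, -0.3509, 0.3011]
orientation: [-0.0, 0.268, 0.963, 0.0]
wrist_force: [0.5, 0.2, 0.3]
finger_gap: 0.0853
grip_force: 0.0
```

```bash
python3 shot.py w2
cat > blobs.py <<'E'
import sys
from h import *
im=cv2.imread(f"pics/{sys.argv[1]}.png"); x0,y0,x1,y1=map(int,sys.argv[2:6]); g=im[y0:y1,x0:x1]
hsv=cv2.cvtColor(g,cv2.COLOR_BGR2HSV)
ms={"black":(g.max(2)<75),"yellow":((hsv[...,0]>15)&(hsv[...,0]<35)&(hsv[...,1]>110)&(hsv[...,2]>90))}
for k,m in ms.items():
    n,l,st,ce=cv2.connectedComponentsWithStats(m.astype(np.uint8))
    for i in range(1,n):
        if st[i,4]>15:
            r=cv2.minAreaRect(np.argwhere(l==i)[:,::-1].astype(np.float32))
            print(k,"cen",(ce[i]+[x0,y0]).round(1),"bbox",st[i,:4]+[x0,y0,0,0],"n",st[i,4],"rect",np.round(np.array(r[0])+[x0,y0],1),np.round(r[1],1),round(r[2],1))
E
python3 blobs.py w1 275 60 385 275; echo; python3 blobs.py w2 300 60 560 275
```

```text
3.825 [ 0.4478 -0.3509  0.3011] yaw 2.5992 tz [-2.e-04  2.e-04 -1.e+00] q [-0.806  0.294  0.189  1.466 -0.    -0.263] F [0.5 0.2 0.3] gap 0.08534911927104029 cam [ 0.386 -0.313  0.444]
black cen [323.3  82.1] bbox [314  63  20  43] n 526 rect [323.5  84. ] [42. 19.] 90.0
black cen [323.9 253.5] bbox [317 235  14  37] n 312 rect [323.5 253. ] [36. 13.] 90.0
black cen [375.2 272.1] bbox [359 268  26   7] n 98 rect [371.5 271. ] [ 6. 25.] 90.0
yellow cen [323.9  98. ] bbox [321  92   6  13] n 64 rect [323.5  98. ] [12.  5.] 90.0
yellow cen [300.1 206.3] bbox [292 197  18  18] n 210 rect [300.5 205.5] [17. 17.] 90.0
yellow cen [347.6 206. ] bbox [337 197  19  18] n 177 rect [347.2 204.7] [18.  16.5] 58.0
yellow cen [321.9 247.1] bbox [319 242   7  11] n 57 rect [321.9 247.2] [10.2  5.4] 81.9

black cen [490.4  73.6] bbox [485  60  11  33] n 302 rect [490.  76.] [32. 10.] 90.0
black cen [521.8  69. ] bbox [520  67   5   5] n 21 rect [522.  69.] [4. 4.] 90.0
black cen [427.5  72.1] bbox [420  69  13  10] n 41 rect [427.3  71.6] [13.8  7.8] 24.4
black cen [367.8  85.7] bbox [367  77   2  17
[... 567 characters left out ...]
0.0
black cen [414.3 177. ] bbox [403 145  20  66] n 773 rect [412.7 177.4] [16.5 65.2] 3.6
black cen [527.  189.3] bbox [519 187  16   5] n 24 rect [526.6 189.4] [ 1.5 15.5] 76.0
black cen [393.  234.5] bbox [388 229  10  15] n 109 rect [392.5 236. ] [14.  9.] 90.0
black cen [480.8 263.4] bbox [400 238 160  37] n 2814 rect [479.5 256. ] [ 36. 159.] 90.0
yellow cen [427.4 103.3] bbox [425  98   5  11] n 45 rect [427. 103.] [10.  4.] 90.0
yellow cen [384.4 209. ] bbox [375 200  20  19] n 304 rect [384.5 209. ] [18. 19.] 90.0
yellow cen [430.4 209.1] bbox [420 200  21  19] n 317 rect [430. 209.] [18. 20.] 90.0
yellow cen [411.9 250.7] bbox [410 246   5  11] n 47 rect [412. 251.] [10.  4.] 90.0
```

View pics/w2.png

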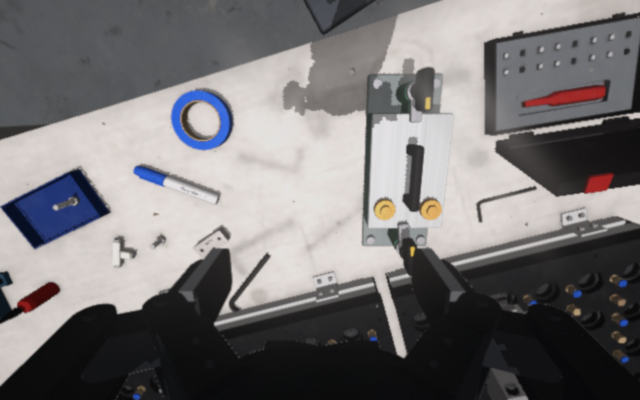

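Wrist view 2 shows the same scene, shifted: stripe_b is at (427,103), stripe_a at (412,251), the plugs at (384,209) and (430,209), and the handle at (414,177).

Run:
```python
from h import *
import pickle
(c1,T1),(c2,T2)=[pickle.load(open(f"w{i}.pkl","rb")) for i in(1,2)]
P={}
for n,a,b in(("sb",(323.9,98),(427.4,103.3)),("sa",(322,247.1),(412,250.8)),("p-",(300.3,206),(384.5,209)),("p+",(346.5,206),(430.2,209))):
    P[n],g=tri(ray(c1,a,T1),ray(c2,b,T2)); print(n,P[n].round(4),"gap",round(g,4))
d=P["p-"]-P["p+"]; print("sep",np.linalg.norm(d)); y=P["p+"]-P["p-"]; print("yaw plugs",np.arctan2(-y[0],y[1]))
d=P["sa"]-P["sb"]; print("sasb",np.linalg.norm(d),np.arctan2(d[1],d[0]),(P["sa"]+P["sb"])/2)
# handle & grips top in w1 via gray thresh
im=cv2.imread("pics/w1.png"); 
for n,(x0,y0,x1,y1) in {"h":(308,130,340,212)}.items():
    m=im[y0:y1,x0:x1].max(2)<110
    k,l,st,ce=cv2.connectedComponentsWithStats(m.astype(np.uint8)); i=1+st[1:,4].argmax(); print(n,ce[i]+[x0,y0],st[i]+[x0,y0,0,0,0])
    for z in(.085,.095): print(plane(ray(c1,ce[i]+[x0,y0],T1),z).round(4))
# grips outer ends w1: b top end row 63, a bottom row 272
for n,uv in(("b end",(323.5,63)),("b in",(323.5,105)),("a end",(325,272)),("a in",(321.5,236))): print(n,plane(ray(c1,uv,T1),.104).round(4))
yaw=np.arctan2(-y[0],y[1]); mid=(P["p+"]+P["p-"])/2
print("cover org",mid-[.046*np.cos(yaw),.046*np.sin(yaw),.023])
```

```text
sb [ 0.4392 -0.2144  0.106 ] gap 0.0007
sa [ 0.586  -0.3045  0.1041] gap 0.0002
p- [ 0.5367 -0.3078  0.0658] gap 0.0006
p+ [ 0.5683 -0.2564  0.0638] gap 0.0004
sep 0.060342131680913465
yaw plugs -0.5522264423362458
sasb 0.1723566545520106 -0.550558981420162 [ 0.512603   -0.25943613  0.10507427]
h [323.56578947 173.17481203] [320 141   9  66 532]
[ 0.5117 -0.2578  0.085 ]
[ 0.5099 -0.2568  0.095 ]
b end [ 0.4093 -0.197   0.104 ]
b in [ 0.4447 -0.2181  0.104 ]
a end [ 0.6171 -0.3187  0.104 ]
a in [ 0.5731 -0.2975  0.104 ]
cover org [ 0.51334547 -0.25795893  0.04179325]
```

The measurements agree: plug separation is 60.3 mm, stripe heights are 104–106 mm, the handle is within 2 mm of the case centre, and yaw is about -0.55. That puts the case centre at about (0.511,-0.258), post a at about (0.596,-0.310) and post b at about (0.426,-0.206). I'll move over b and check from close by.

Call:
carry_out(
  series=[
    {"travel":[-0.15,0.96,-0.6],"delta_rot":[0,0,0],"fingers":-1},
    {"travel":[-0.15,0.97,-0.6],"delta_rot":[0,0,0],"fingers":-1},
    {"travel":[-0.15,0.97,-0.6],"delta_rot":[0,0,0],"fingers":-1},
    {"travel":[-0.15,0.97,-0.6],"delta_rot":[0,0,0],"fingers":-1},
    {"travel":[-0.15,0.97,-0.6],"delta_rot":[0,0,0],"fingers":-1},
  ],
)

```text
clock: 4.5
tcp_pos: [0.4301, -0.2268, 0.2259]
orientation: [0.0, 0.266, 0.964, 0.0]
wrist_force: [1.0, -0.5, 0.2]
finger_gap: 0.0853
grip_force: 0.0
```

Call:
carry_out(
  series=[
    {"travel":[-0.13,0.97,-0.6],"delta_rot":[0,0,0],"fingers":-1},
    {"travel":[0,0,-0.8],"delta_rot":[0,0,0],"fingers":-1},
    {"travel":[0,0,-0.4],"delta_rot":[0,0,0],"fingers":-0.4},
    {"travel":[0,0,0],"delta_rot":[0,0,0],"fingers":-0.4},
  ],
)

```text
clock: 5.0
tcp_pos: [0.4265, -0.2038, 0.1809]
orientation: [-0.001, 0.266, 0.964, 0.0]
wrist_force: [-0.6, 0.4, 0.3]
finger_gap: 0.0601
grip_force: 0.0
```

```bash
python3 shot.py w3; python3 blobs.py w3 200 100 440 400|grep yellow
```

```text
5.0 [ 0.4265 -0.2038  0.1809] yaw 2.6031 tz [-9.e-04  9.e-04 -1.e+00] q [-0.616  0.14  -0.302  1.13   0.    -0.077] F [-0.6  0.4  0.3] gap 0.06008336324147325 cam [ 0.364 -0.167  0.324]
yellow cen [317.5 227.6] bbox [314 221   8  14] n 109 rect [317.5 227.5] [13.  7.] 90.0
yellow cen [288.6 332.6] bbox [276 322  26  20] n 403 rect [288.7 331.3] [25.2 18.7] 2.9
yellow cen [347.4 333. ] bbox [335 323  26  20] n 409 rect [347.1 332. ] [18.7 25.4] 83.7
```

View pics/w3.png

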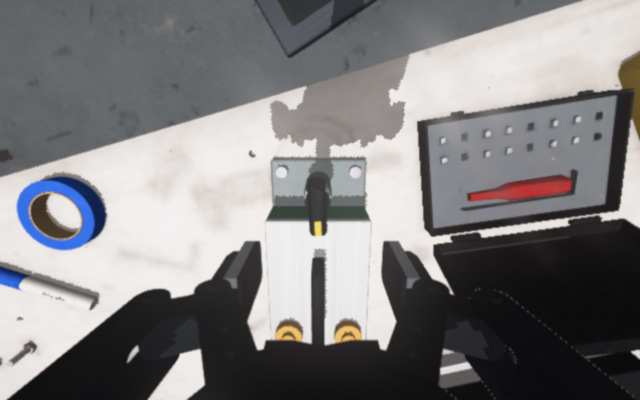

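Close view: grip_b is at about (318,203) with its stripe at (317.5,227.6), in line with the fingers' midline and clear of the tool-case lid.

Run:
```python
from h import *
import pickle
c1,T1=pickle.load(open("w1.pkl","rb"));c,T=pickle.load(open("w3.pkl","rb"));c2,T2=pickle.load(open("w2.pkl","rb"))
print(tri(ray(c,(317.5,227.6),T),ray(c1,(323.9,98),T1)),tri(ray(c,(317.5,227.6),T),ray(c2,(427.4,103.3),T2)),plane(ray(c,(317.5,227.6),T),.104))
im=cv2.imread("pics/w3.png"); 
for r in range(168,240,5): 
    w=np.where(im[r,295:345].max(1)<70)[0]+295; print(r,(w.min(),w.max()) if len(w) else None,end=" ")
for n,uv in (("top outer end",(317,175)),("inner",(317.5,235))): print(n,plane(ray(c,uv,T),.104))
for n,uv in (("foot corner L",(274,158)),("foot R",(366,158))): print(n,plane(ray(c,uv,T),.01))
```

```text
(array([ 0.43879893, -0.21415784,  0.1040673 ]), np.float64(0.0001111316350436052)) (array([ 0.43932568, -0.21411494,  0.10386545]), np.float64(0.000982367132756564)) [ 0.43879069 -0.21421856  0.104     ]
168 None 173 None 178 (np.int64(309), np.int64(323)) 183 (np.int64(307), np.int64(324)) 188 (np.int64(307), np.int64(324)) 193 (np.int64(308), np.int64(326)) 198 (np.int64(307), np.int64(327)) 203 (np.int64(306), np.int64(328)) 208 (np.int64(295), np.int64(329)) 213 (np.int64(295), np.int64(327)) 218 (np.int64(309), np.int64(326)) 223 (np.int64(310), np.int64(325)) 228 (np.int64(311), np.int64(325)) 233 (np.int64(312), np.int64(324)) 238 None top outer end [ 0.40307112 -0.19312512  0.104     ]
inner [ 0.44408393 -0.2174078   0.104     ]
foot corner L [ 0.38145224 -0.23333795  0.01      ]
foot R [ 0.43020976 -0.15179402  0.01      ]
```

Post b is at about (0.4265,-0.2055), from the stripe height of 104 mm and the foot-plate corners. I'll descend and grip.

Call:
carry_out(
  series=[
    {"travel":[0,-0.06,-0.85],"delta_rot":[0,0,0],"fingers":-0.4},
    {"travel":[0,0,-0.85],"delta_rot":[0,0,0],"fingers":-0.4},
    {"travel":[0,0,-0.85],"delta_rot":[0,0,0],"fingers":-0.4},
    {"travel":[0,0,-0.85],"delta_rot":[0,0,0],"fingers":-0.4},
    {"travel":[0,0,-0.84],"delta_rot":[0,0,0],"fingers":-0.4},
  ],
)

```text
clock: 5.68
tcp_pos: [0.4275, -0.2067, 0.0755]
orientation: [0.001, 0.266, 0.964, -0.0]
wrist_force: [-0.2, 0.8, 0.2]
finger_gap: 0.0599
grip_force: 0.0
```

Call:
carry_out(
  series=[
    {"travel":[0,0,0],"delta_rot":[0,0,0],"fingers":0.2},
    {"travel":[0,0,0],"delta_rot":[0,0,0],"fingers":1},
    {"travel":[0,0,0],"delta_rot":[0,0,0],"fingers":1},
    {"travel":[0,0,0],"delta_rot":[0,0,0],"fingers":1},
    {"travel":[0,0,0],"delta_rot":[0,0,0],"fingers":1},
  ],
  squeeze=40,
)

```text
clock: 6.3
tcp_pos: [0.4267, -0.2077, 0.0768]
orientation: [0.0, 0.267, 0.964, -0.002]
wrist_force: [-3.7, -4.2, 0.7]
finger_gap: 0.0186
grip_force: 39.0
```

```bash
python3 shot.py w4; python3 -c "
from workcell import env;s=env.get_state();print(s['grip_force'],s['ft_torque'])"
```

```text
6.3 [ 0.4267 -0.2077  0.0768] yaw 2.6017 tz [-1.e-04 -4.e-03 -1.e+00] q [-0.62   0.229 -0.47   0.87  -0.003 -0.08 ] F [-3.7 -4.2  0.7] gap 0.018618801716196245 cam [ 0.365 -0.17   0.22 ]
39.04215216636658 [-0.9160542   0.77661628 -0.01456094]
```

The gap is 18.6 mm where 14 mm was expected, so the tips may be touching the hub under the bar. I'll open, rise 6 mm and grip again.

Call:
carry_out(
  series=[
    {"travel":[0,0.04,0],"delta_rot":[0,0,0],"fingers":0.2},
    {"travel":[0,0,0.12],"delta_rot":[0,0,0],"fingers":0.2},
    {"travel":[0,0,0.12],"delta_rot":[0,0,0],"fingers":0.2},
    {"travel":[0,0,0],"delta_rot":[0,0,0],"fingers":1},
    {"travel":[0,0,0],"delta_rot":[0,0,0],"fingers":1},
  ],
)

```text
clock: 6.98
tcp_pos: [0.4257, -0.2071, 0.0822]
orientation: [-0.001, 0.267, 0.964, -0.003]
wrist_force: [-7.6, -7.1, 7.8]
finger_gap: 0.0133
grip_force: 43.0
```

Call:
carry_out(
  series=[
    {"travel":[0,0,0],"delta_rot":[0,0,0],"fingers":1},
    {"travel":[0,0,0],"delta_rot":[0,0,0],"fingers":1},
    {"travel":[0,0,0],"delta_rot":[0,0,0],"fingers":1},
  ],
)

```text
clock: 7.35
tcp_pos: [0.4257, -0.2071, 0.0823]
orientation: [-0.0, 0.267, 0.964, -0.003]
wrist_force: [-7.2, -6.2, 7.3]
finger_gap: 0.0132
grip_force: 43.0
```

```bash
python3 shot.py w5; python3 -c "
from workcell import env;s=env.get_state();print(s['grip_force'],s['ft_torque'])"
```

```text
7.35 [ 0.4257 -0.2071  0.0823] yaw 2.6013 tz [-0.0023 -0.005  -1.    ] q [-0.619  0.222 -0.463  0.885 -0.005 -0.079] F [-7.2 -6.2  7.3] gap 0.013236827236503068 cam [ 0.364 -0.169  0.226]
43.004854917526245 [-1.28268472  1.37749162  0.08802253]
```

View pics/w5.png

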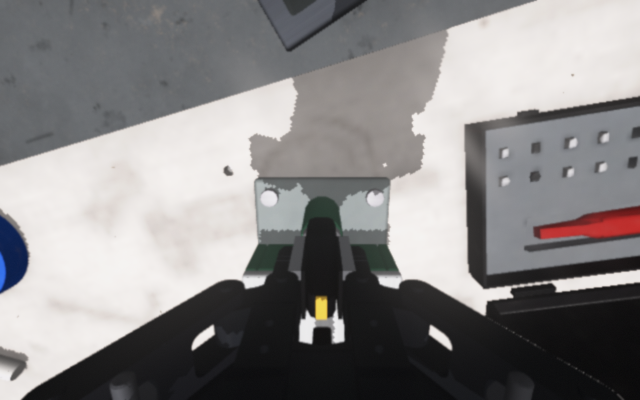

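The gap is now 13.2 mm and the bar is held squarely between the pads (stripe at (321,308)). Turning counterclockwise.

Call:
carry_out(
  series=[
    {"travel":[-0.02,-0.04,0],"delta_rot":[0,0,0.6],"fingers":1},
    {"travel":[0,0,0],"delta_rot":[0,0,1],"fingers":1},
    {"travel":[0,0,0],"delta_rot":[0,0,1],"fingers":1},
    {"travel":[0,0,0],"delta_rot":[0,0,1],"fingers":1},
    {"travel":[0,0,0],"delta_rot":[0,0,1],"fingers":1},
  ],
)

```text
clock: 8.02
tcp_pos: [0.4253, -0.2082, 0.0823]
orientation: [-0.001, 0.039, 0.999, -0.003]
wrist_force: [-6.7, -7.6, 6.5]
finger_gap: 0.013
grip_force: 42.9
```

```bash
cat > st.py <<'E'
from h import *
from workcell import env
s=env.get_state(); q=s["orientation"]; M=R.from_quat([q[1],q[2],q[3],q[0]]).as_matrix()
print(s["clock"],np.round(s["tcp_pos"],4),"yaw",np.arctan2(M[1,0],M[0,0])%6.2832,"tz",M[:,2].round(4),"F",np.round(s["wrist_force"],1),"M",np.round(s["ft_torque"],2),"gap",round(s["finger_gap"],4),s["grip_force"],"q6",s["joint_pos"][5])
E
python3 st.py
```

```text
8.025 [ 0.4253 -0.2082  0.0823] yaw 3.064120709315723 tz [-0.002  -0.0051 -1.    ] F [-6.7 -7.6  6.5] M [-1.34  1.36 -0.19] gap 0.013 42.906909584999084 q6 -0.5440841926289401
```

Call:
carry_out(
  series=[
    {"travel":[-0.03,-0.03,0],"delta_rot":[0,0,1],"fingers":1},
    {"travel":[0,0,0],"delta_rot":[0,0,1],"fingers":1},
    {"travel":[0,0,0],"delta_rot":[0,0,1],"fingers":1},
    {"travel":[0,0,0],"delta_rot":[0,0,1],"fingers":1},
    {"travel":[0,0,0],"delta_rot":[0,0,1],"fingers":1},
  ],
)

```text
clock: 8.65
tcp_pos: [0.4255, -0.2094, 0.0823]
orientation: [-0.001, -0.21, 0.978, -0.003]
wrist_force: [-4.1, -9.3, 3.2]
finger_gap: 0.0135
grip_force: 42.5
```

Call:
carry_out(
  series=[
    {"travel":[0,0,0],"delta_rot":[0,0,1],"fingers":1},
    {"travel":[0,0,0],"delta_rot":[0,0,1],"fingers":1},
    {"travel":[0,0,0],"delta_rot":[0,0,1],"fingers":1},
    {"travel":[0,0,0],"delta_rot":[0,0,0.8],"fingers":1},
    {"travel":[0,0,0],"delta_rot":[0,0,0],"fingers":1},
  ],
)

```text
clock: 9.28
tcp_pos: [0.426, -0.2102, 0.0823]
orientation: [-0.001, -0.389, 0.921, -0.003]
wrist_force: [-2.5, -9.7, 1.8]
finger_gap: 0.0131
grip_force: 42.2
```

```bash
python3 st.py
```

```text
9.275 [ 0.426  -0.2102  0.0823] yaw 3.9416454136098964 tz [ 4.e-04 -7.e-03 -1.e+00] F [-2.5 -9.7  1.8] M [-1.82  0.62  0.11] gap 0.0131 42.18493402004242 q6 -1.4240853436544791
```

No stop felt yet, so I'll keep turning in small steps.

Call:
carry_out(
  series=[
    {"travel":[0,0,0],"delta_rot":[0,0,0.6],"fingers":1},
    {"travel":[0,0,0],"delta_rot":[0,0,0.5],"fingers":1},
    {"travel":[0,0,0],"delta_rot":[0,0,0],"fingers":1},
  ],
)

```text
clock: 9.65
tcp_pos: [0.4262, -0.2103, 0.0823]
orientation: [-0.001, -0.439, 0.898, -0.003]
wrist_force: [-2.8, -10.6, 2.0]
finger_gap: 0.0133
grip_force: 42.1
```

```bash
python3 st.py
```

```text
9.65 [ 0.4262 -0.2103  0.0823] yaw 4.051220402481054 tz [ 7.0e-04 -7.3e-03 -1.0e+00] F [ -2.8 -10.6   2. ] M [-1.86  0.5   0.04] gap 0.0133 42.08497703075409 q6 -1.5336831933898638
```

Call:
carry_out(
  series=[
    {"travel":[0,0,0],"delta_rot":[0,0,0.5],"fingers":1},
    {"travel":[0,0,0],"delta_rot":[0,0,0],"fingers":1},
  ],
)

```text
clock: 9.9
tcp_pos: [0.4263, -0.2104, 0.0824]
orientation: [-0.001, -0.46, 0.888, -0.003]
wrist_force: [-1.5, -9.9, 1.2]
finger_gap: 0.0131
grip_force: 51.6
```

```bash
python3 st.py
```

```text
9.9 [ 0.4263 -0.2104  0.0824] yaw 4.0982300872348745 tz [ 0.001  -0.0071 -1.    ] F [-1.5 -9.9  1.2] M [-1.86  0.3  -1.27] gap 0.0131 51.561707235368885 q6 -1.580960850273627
```

Mz jumped to -1.27 N m at yaw 4.09, so clamp b is on its end stop. I'll release, rise, and go over a while turning back.

Call:
carry_out(
  series=[
    {"travel":[0,0,0],"delta_rot":[0,0,0],"fingers":0.2},
    {"travel":[0,0,0],"delta_rot":[0,0,0],"fingers":0.2},
    {"travel":[0,0,0.8],"delta_rot":[0,0,0],"fingers":0.2},
    {"travel":[0,0,1],"delta_rot":[0,0,0],"fingers":-0.2},
    {"travel":[0,0,1],"delta_rot":[0,0,0],"fingers":-0.2},
  ],
)

```text
clock: 10.52
tcp_pos: [0.4251, -0.2059, 0.1517]
orientation: [-0.0, -0.463, 0.887, 0.001]
wrist_force: [0.4, -0.0, -0.6]
finger_gap: 0.0513
grip_force: 0.0
```

Call:
carry_out(
  series=[
    {"travel":[0.49,-0.29,0.6],"delta_rot":[0,0,-1],"fingers":-0.2},
    {"travel":[0.49,-0.29,0.6],"delta_rot":[0,0,-1],"fingers":-0.2},
    {"travel":[0.49,-0.29,0],"delta_rot":[0,0,-1],"fingers":-0.2},
    {"travel":[0.49,-0.29,0],"delta_rot":[0,0,-1],"fingers":-0.2},
    {"travel":[0.49,-0.29,0],"delta_rot":[0,0,-1],"fingers":-0.2},
  ],
)

```text
clock: 11.15
tcp_pos: [0.4869, -0.2424, 0.181]
orientation: [-0.0, -0.227, 0.974, 0.001]
wrist_force: [0.0, 0.7, 0.1]
finger_gap: 0.0513
grip_force: 0.0
```

Call:
carry_out(
  series=[
    {"travel":[0.49,-0.29,0],"delta_rot":[0,0,-1],"fingers":-0.2},
    {"travel":[0.49,-0.29,0],"delta_rot":[0,0,-1],"fingers":-0.2},
    {"travel":[0.49,-0.29,0],"delta_rot":[0,0,-1],"fingers":-0.2},
    {"travel":[0.49,-0.29,0],"delta_rot":[0,0,-1],"fingers":-0.2},
    {"travel":[0.49,-0.29,0],"delta_rot":[0,0,-1],"fingers":-0.2},
  ],
)

```text
clock: 11.78
tcp_pos: [0.5482, -0.2786, 0.1808]
orientation: [-0.0, 0.021, 1.0, 0.001]
wrist_force: [-0.7, 0.8, -0.2]
finger_gap: 0.0515
grip_force: 0.0
```

Call:
carry_out(
  series=[
    {"travel":[0.49,-0.29,0],"delta_rot":[0,0,-1],"fingers":-0.2},
    {"travel":[0.49,-0.29,0],"delta_rot":[0,0,-1],"fingers":-0.2},
    {"travel":[0.49,-0.29,0],"delta_rot":[0,0,-1],"fingers":-0.2},
    {"travel":[0.49,-0.29,0],"delta_rot":[0,0,-1],"fingers":-0.2},
    {"travel":[0,0,0],"delta_rot":[0,0,0],"fingers":-0.2},
  ],
)

```text
clock: 12.4
tcp_pos: [0.5972, -0.3078, 0.1804]
orientation: [-0.001, 0.217, 0.976, 0.0]
wrist_force: [-0.5, 0.4, 0.6]
finger_gap: 0.0514
grip_force: 0.0
```

```bash
python3 shot.py w6;python3 blobs.py w6 180 20 460 400|grep yellow
```

```text
12.4 [ 0.5972 -0.3078  0.1804] yaw 2.7045 tz [-8.e-04  1.e-03 -1.e+00] q [-0.595  0.523  0.239  1.288  0.    -0.158] F [-0.5  0.4  0.6] gap 0.051360662611045854 cam [ 0.532 -0.277  0.324]
yellow cen [300.8 129.4] bbox [296 118   9  23] n 109 rect [300.5 128.9] [22.2  7.6] 83.3
yellow cen [361.4 137.9] bbox [346 122  32  33] n 816 rect [361.3 137.8] [31.1 31.8] 45.0
yellow cen [318.4 193.7] bbox [315 186   8  16] n 121 rect [318.5 193.5] [15.  7.] 90.0
```

View pics/w6.png

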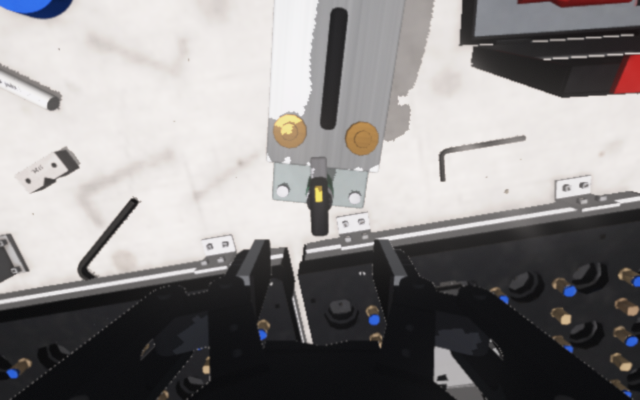

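b is released. In this view grip_a runs from (318,175) to (320,235) with its stripe at (318.4,193.7), nearly parallel to tool x, so the tool yaw is right.

Run:
```python
from h import *
import pickle
c,T=pickle.load(open("w6.pkl","rb")); c1,T1=pickle.load(open("w1.pkl","rb"))
s=plane(ray(c,(318.4,193.7),T),.104); e=plane(ray(c,(320,235),T),.104); d=(e-s)/np.linalg.norm(e-s)
print(s,e,np.arctan2(d[1],d[0])+np.pi, s+.0135*d, e-.022*d, tri(ray(c,(318.4,193.7),T),ray(c1,(322,247.1),T1)))
```

```text
[ 0.58615456 -0.30453699  0.104     ] [ 0.61682528 -0.31760485  0.104     ] 2.7388165802490274 [ 0.59857424 -0.30982864  0.104     ] [ 0.5965858  -0.30898142  0.104     ] (array([ 0.58632976, -0.30465358,  0.10323237]), np.float64(4.9941054316463994e-05))
```

Call:
carry_out(
  series=[
    {"travel":[0.03,-0.17,-0.97],"delta_rot":[0,0,0.2],"fingers":-0.2},
    {"travel":[0,0,-0.97],"delta_rot":[0,0,0],"fingers":-0.2},
    {"travel":[0,0,-0.97],"delta_rot":[0,0,0],"fingers":-0.2},
    {"travel":[0,0,-0.97],"delta_rot":[0,0,0],"fingers":-0.2},
    {"travel":[0,0,0],"delta_rot":[0,0,0],"fingers":0.2},
  ],
)

```text
clock: 13.08
tcp_pos: [0.5956, -0.3107, 0.0821]
orientation: [-0.002, 0.207, 0.978, 0.001]
wrist_force: [-0.4, 0.8, 0.4]
finger_gap: 0.0348
grip_force: 0.0
```

Call:
carry_out(
  series=[
    {"travel":[0,0,0],"delta_rot":[0,0,0],"fingers":1},
    {"travel":[0,0,0],"delta_rot":[0,0,0],"fingers":1},
    {"travel":[0,0,0],"delta_rot":[0,0,0],"fingers":1},
    {"travel":[0,0,0],"delta_rot":[0,0,0],"fingers":1},
    {"travel":[0,0,0],"delta_rot":[0,0,0],"fingers":1},
  ],
)

```text
clock: 13.7
tcp_pos: [0.5984, -0.3107, 0.0856]
orientation: [0.001, 0.207, 0.978, 0.001]
wrist_force: [0.8, 5.6, -1.1]
finger_gap: 0.0126
grip_force: 42.5
```

```bash
python3 st.py
```

```text
13.7 [ 0.5984 -0.3107  0.0856] yaw 2.724998380662612 tz [ 0.0018  0.0021 -1.    ] F [ 0.8  5.6 -1.1] M [ 0.85 -0.2   0.1 ] gap 0.0126 42.49028027057648 q6 -0.18247075679327468
```

Gap is 12.6 mm, so it's a good grip. Turning a.

Call:
carry_out(
  series=[
    {"travel":[0,0.03,0],"delta_rot":[0,0,0.6],"fingers":1},
    {"travel":[0,0,0],"delta_rot":[0,0,1],"fingers":1},
    {"travel":[0,0,0],"delta_rot":[0,0,1],"fingers":1},
    {"travel":[0,0,0],"delta_rot":[0,0,1],"fingers":1},
    {"travel":[0,0,0],"delta_rot":[0,0,1],"fingers":1},
  ],
)

```text
clock: 14.32
tcp_pos: [0.5984, -0.3112, 0.0856]
orientation: [0.001, -0.023, 1.0, 0.0]
wrist_force: [1.5, 1.4, -1.5]
finger_gap: 0.0127
grip_force: 42.3
```

Call:
carry_out(
  series=[
    {"travel":[0,0,0],"delta_rot":[0,0,1],"fingers":1},
    {"travel":[0,0,0],"delta_rot":[0,0,1],"fingers":1},
    {"travel":[0,0,0],"delta_rot":[0,0,1],"fingers":1},
    {"travel":[0,0,0],"delta_rot":[0,0,1],"fingers":1},
    {"travel":[0,0,0],"delta_rot":[0,0,1],"fingers":1},
  ],
)

```text
clock: 14.95
tcp_pos: [0.5986, -0.3116, 0.0856]
orientation: [0.001, -0.269, 0.963, -0.0]
wrist_force: [1.6, 1.2, -2.8]
finger_gap: 0.013
grip_force: 42.2
```

Call:
carry_out(
  series=[
    {"travel":[0,0,0],"delta_rot":[0,0,1],"fingers":1},
    {"travel":[0,0,0],"delta_rot":[0,0,1],"fingers":1},
    {"travel":[0,0,0],"delta_rot":[0,0,1],"fingers":1},
    {"travel":[0,0,0],"delta_rot":[0,0,0.2],"fingers":1},
    {"travel":[0,0,0],"delta_rot":[0,0,0],"fingers":1},
  ],
)

```text
clock: 15.58
tcp_pos: [0.5988, -0.3119, 0.0856]
orientation: [0.001, -0.417, 0.909, -0.001]
wrist_force: [3.3, 0.4, 0.5]
finger_gap: 0.013
grip_force: 42.6
```

```bash
python3 st.py
```

```text
15.575 [ 0.5988 -0.3119  0.0856] yaw 4.002155652346471 tz [ 2.5e-03 -8.0e-04 -1.0e+00] F [3.3 0.4 0.5] M [ 0.17 -0.66  0.03] gap 0.013 42.621803283691406 q6 -1.4598024313212337
```

Call:
carry_out(
  series=[
    {"travel":[0,0,0],"delta_rot":[0,0,0.5],"fingers":1},
    {"travel":[0,0,0],"delta_rot":[0,0,0],"fingers":1},
  ],
)

```text
clock: 15.82
tcp_pos: [0.5988, -0.3119, 0.0856]
orientation: [0.001, -0.44, 0.898, -0.001]
wrist_force: [3.3, 0.7, 1.8]
finger_gap: 0.0131
grip_force: 42.9
```

```bash
python3 st.py
```

```text
15.825 [ 0.5988 -0.3119  0.0856] yaw 4.051916878835954 tz [ 2.6e-03 -9.0e-04 -1.0e+00] F [3.3 0.7 1.8] M [ 0.16 -0.8   0.  ] gap 0.0131 42.861483693122864 q6 -1.5096079366679294
```

Call:
carry_out(
  series=[
    {"travel":[0,0,0],"delta_rot":[0,0,0.5],"fingers":1},
    {"travel":[0,0,0],"delta_rot":[0,0,0],"fingers":1},
  ],
)

```text
clock: 16.08
tcp_pos: [0.5988, -0.3119, 0.0856]
orientation: [0.001, -0.461, 0.887, -0.001]
wrist_force: [4.9, 1.6, 4.1]
finger_gap: 0.013
grip_force: 51.4
```

```bash
python3 st.py
```

```text
16.075 [ 0.5988 -0.3119  0.0856] yaw 4.099479904465879 tz [ 2.7e-03 -6.0e-04 -1.0e+00] F [4.9 1.6 4.1] M [ 0.48 -0.99 -1.25] gap 0.013 51.40463331110368 q6 -1.5573955668400021
```

Both clamps stopped at the same yaw (4.10) with the same moment jump. The posts come out at (0.4275,-0.2085) and (0.5986,-0.3117), 199.8 mm apart, giving yaw -0.543 and centre (0.513,-0.260). The handle point above the centre of mass is about (0.525,-0.267), and I'll go there next.

Call:
carry_out(
  series=[
    {"travel":[0,0,0],"delta_rot":[0,0,0],"fingers":0.2},
    {"travel":[0,0,0],"delta_rot":[0,0,0],"fingers":0.2},
    {"travel":[0,0,0.8],"delta_rot":[0,0,0],"fingers":0.2},
    {"travel":[0,0,1],"delta_rot":[0,0,0],"fingers":0},
    {"travel":[0,0,1],"delta_rot":[0,0,0],"fingers":0},
  ],
)

```text
clock: 16.7
tcp_pos: [0.5967, -0.3114, 0.1543]
orientation: [-0.001, -0.462, 0.887, 0.001]
wrist_force: [-0.2, -0.4, 0.1]
finger_gap: 0.0424
grip_force: 0.0
```

Call:
carry_out(
  series=[
    {"travel":[-0.2,0.12,0.6],"delta_rot":[0,0,-1],"fingers":0},
    {"travel":[-0.2,0.12,0],"delta_rot":[0,0,-1],"fingers":0},
    {"travel":[-0.2,0.12,0],"delta_rot":[0,0,-1],"fingers":0},
    {"travel":[-0.2,0.12,0],"delta_rot":[0,0,-1],"fingers":0},
    {"travel":[-0.2,0.12,0],"delta_rot":[0,0,-1],"fingers":0},
  ],
)

```text
clock: 17.32
tcp_pos: [0.5717, -0.2964, 0.1687]
orientation: [-0.001, -0.227, 0.974, 0.001]
wrist_force: [0.6, -0.3, 0.3]
finger_gap: 0.0428
grip_force: 0.0
```

Call:
carry_out(
  series=[
    {"travel":[-0.2,0.12,0],"delta_rot":[0,0,-1],"fingers":0},
    {"travel":[-0.2,0.12,0],"delta_rot":[0,0,-1],"fingers":0},
    {"travel":[-0.2,0.12,0],"delta_rot":[0,0,-1],"fingers":0},
    {"travel":[-0.2,0.12,0],"delta_rot":[0,0,-1],"fingers":0},
    {"travel":[-0.2,0.12,0],"delta_rot":[0,0,-1],"fingers":0},
  ],
)

```text
clock: 17.95
tcp_pos: [0.5467, -0.2814, 0.1688]
orientation: [-0.001, 0.021, 1.0, 0.0]
wrist_force: [0.4, 0.1, -0.4]
finger_gap: 0.0432
grip_force: 0.0
```

Call:
carry_out(
  series=[
    {"travel":[-0.2,0.12,0],"delta_rot":[0,0,-1],"fingers":0},
    {"travel":[-0.2,0.12,0],"delta_rot":[0,0,-1],"fingers":0},
    {"travel":[-0.2,0.12,0],"delta_rot":[0,0,-1],"fingers":0},
    {"travel":[-0.2,0.12,0],"delta_rot":[0,0,-1],"fingers":0},
    {"travel":[-0.1,0.1,0],"delta_rot":[0,0,-1],"fingers":0},
  ],
)

```text
clock: 18.58
tcp_pos: [0.5241, -0.2668, 0.1688]
orientation: [-0.001, 0.268, 0.963, 0.0]
wrist_force: [0.3, -1.0, 0.5]
finger_gap: 0.043
grip_force: 0.0
```

Call:
carry_out(
  series=[
    {"travel":[0,0,0],"delta_rot":[0,0,0],"fingers":0},
  ],
)

```text
clock: 18.7
tcp_pos: [0.5244, -0.2669, 0.1689]
orientation: [-0.001, 0.266, 0.964, 0.0]
wrist_force: [0.2, -0.3, -1.3]
finger_gap: 0.0427
grip_force: 0.0
```

```bash
python3 shot.py w7
```

```text
18.7 [ 0.5244 -0.2669  0.1689] yaw 2.6038 tz [-1.5e-03  5.0e-04 -1.0e+00] q [-0.607  0.364 -0.035  1.173 -0.    -0.069] F [ 0.2 -0.3 -1.3] gap 0.04272781607083062 cam [ 0.462 -0.23   0.312]
```

View pics/w7.png

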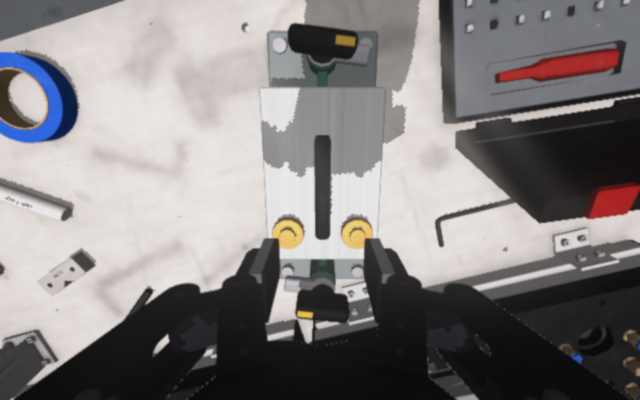

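Both arms are now clear of the cover: grip_b is across at (323,41) and grip_a at (322,305). The handle runs along (323,137)–(322,239), parallel to tool x. A quick check of its position follows.

```bash
python3 blobs.py w7 265 200 380 255|grep yell
python3 - <<'E'
from h import *
import pickle
c,T=pickle.load(open("w7.pkl","rb")); c1,T1=pickle.load(open("w1.pkl","rb"))
im=cv2.imread("pics/w7.png")[125:250,305:342]; m=(im.max(2)<70).astype(np.uint8)
k,l,st,ce=cv2.connectedComponentsWithStats(m); i=1+st[1:,4].argmax(); print(ce[i]+[305,125],st[i])
for y in (st[i,1]+125,st[i,1]+125+st[i,3]): print(plane(ray(c,(323,y),T),.095))
u=ce[i]+[305,125]; print(plane(ray(c,u,T),.095), tri(ray(c,u,T),ray(c1,(323.6,173.2),T1)))
E
```

```text
yellow cen [287.7 232.9] bbox [273 219  30  29] n 686 rect [287.5 233. ] [28. 29.] 90.0
yellow cen [356.2 232.9] bbox [342 219  30  29] n 669 rect [356.5 233. ] [28. 29.] 90.0
[322.16218182 185.21818182] [  10   11   15  103 1375]
[ 0.47865774 -0.23788898  0.095     ]
[ 0.54584334 -0.27785502  0.095     ]
[ 0.50881677 -0.25654322  0.095     ] (array([ 0.51423381, -0.25940875,  0.07037515]), np.float64(0.00048792344796387023))
```

The handle midpoint comes out at (0.5125,-0.259) and 78 mm long, which agrees with the clamp-based centre. Descend and grip with 100 N.

Call:
carry_out(
  series=[
    {"travel":[0.03,0,-0.97],"delta_rot":[0,0,-0.04],"fingers":0},
    {"travel":[0,0,-0.97],"delta_rot":[0,0,0],"fingers":0},
    {"travel":[0,0,-0.97],"delta_rot":[0,0,0],"fingers":0},
    {"travel":[0,0,-0.97],"delta_rot":[0,0,0],"fingers":0},
    {"travel":[0,0,0],"delta_rot":[0,0,0],"fingers":0},
  ],
  squeeze=40,
)

```text
clock: 19.38
tcp_pos: [0.5243, -0.2662, 0.0702]
orientation: [-0.002, 0.268, 0.964, 0.001]
wrist_force: [-0.2, -0.6, 0.7]
finger_gap: 0.0428
grip_force: 0.0
```

```bash
python3 st.py
```

```text
19.375 [ 0.5243 -0.2662  0.0702] yaw 2.5999917368071257 tz [-0.004   0.0026 -1.    ] F [-0.2 -0.6  0.7] M [0.03 0.03 0.02] gap 0.0428 0.0 q6 -0.0646164428011284
```

Call:
carry_out(
  series=[
    {"travel":[0,0,0],"delta_rot":[0,0,0],"fingers":0.5},
    {"travel":[0,0,0],"delta_rot":[0,0,0],"fingers":1},
    {"travel":[0,0,0],"delta_rot":[0,0,0],"fingers":1},
    {"travel":[0,0,0],"delta_rot":[0,0,0],"fingers":1},
    {"travel":[0,0,0],"delta_rot":[0,0,0],"fingers":1},
  ],
)

```text
clock: 20.0
tcp_pos: [0.5269, -0.2677, 0.0737]
orientation: [0.001, 0.268, 0.963, -0.0]
wrist_force: [-0.1, 1.1, 6.1]
finger_gap: 0.0112
grip_force: 40.5
```

```bash
python3 st.py
```

```text
20.0 [ 0.5269 -0.2677  0.0737] yaw 2.5990195454560014 tz [ 0.0024 -0.0014 -1.    ] F [-0.1  1.1  6.1] M [ 0.08 -0.03  0.06] gap 0.0112 40.47520748572424 q6 -0.06339019443468726
```

The grip is good, but it sits about 4 mm high on the bar and 2 mm far in x. I'll regrip slightly lower, then squeeze harder.

Call:
carry_out(
  series=[
    {"travel":[0,0,0],"delta_rot":[0,0,0],"fingers":0.3},
    {"travel":[-0.05,0.03,-0.16],"delta_rot":[0,0,0],"fingers":0.3},
    {"travel":[0,0,0],"delta_rot":[0,0,0],"fingers":0.3},
    {"travel":[0,0,0],"delta_rot":[0,0,0],"fingers":1},
    {"travel":[0,0,0],"delta_rot":[0,0,0],"fingers":1},
  ],
)

```text
clock: 20.62
tcp_pos: [0.5245, -0.2663, 0.0681]
orientation: [-0.0, 0.268, 0.963, 0.0]
wrist_force: [-0.2, 0.6, -0.8]
finger_gap: 0.0111
grip_force: 40.0
```

Call:
carry_out(
  series=[
    {"travel":[0,0,0],"delta_rot":[0,0,0],"fingers":1},
    {"travel":[0,0,0],"delta_rot":[0,0,0],"fingers":1},
    {"travel":[0,0,0],"delta_rot":[0,0,0],"fingers":1},
    {"travel":[0,0,0],"delta_rot":[0,0,0],"fingers":1},
  ],
  squeeze=100,
)

```text
clock: 21.12
tcp_pos: [0.5247, -0.2664, 0.0683]
orientation: [-0.0, 0.268, 0.963, 0.0]
wrist_force: [0.2, -0.0, -0.8]
finger_gap: 0.0105
grip_force: 98.2
```

```bash
python3 st.py
```

```text
21.125 [ 0.5247 -0.2664  0.0683] yaw 2.5988021289013026 tz [-0.e+00  1.e-04 -1.e+00] F [ 0.2 -0.  -0.8] M [ 0.03 -0.01  0.  ] gap 0.0105 98.19187045097351 q6 -0.06344159944377731
```

The grip is level and nearly force-free. Lift gently.

Call:
carry_out(
  series=[
    {"travel":[0,0,0.08],"delta_rot":[0,0,0],"fingers":1},
    {"travel":[0,0,0.12],"delta_rot":[0,0,0],"fingers":1},
    {"travel":[0,0,0.2],"delta_rot":[0,0,0],"fingers":1},
    {"travel":[0,0,0.2],"delta_rot":[0,0,0],"fingers":1},
    {"travel":[0,0,0.2],"delta_rot":[0,0,0],"fingers":1},
  ],
)

```text
clock: 21.75
tcp_pos: [0.5247, -0.2664, 0.0888]
orientation: [0.0, 0.268, 0.963, 0.0]
wrist_force: [0.9, -0.5, -6.5]
finger_gap: 0.01
grip_force: 97.4
```

```bash
python3 st.py
```

```text
21.75 [ 0.5247 -0.2664  0.0888] yaw 2.5987689361498814 tz [ 3.e-04 -1.e-04 -1.e+00] F [ 0.9 -0.5 -6.5] M [0.   0.03 0.01] gap 0.01 97.4426257610321 q6 -0.0633973043875431
```

The force shows 6.5 N of weight (0.6 kg) with almost no moment, so the cover is balanced. Raising the rest.

Call:
carry_out(
  series=[
    {"travel":[0,0,0.3],"delta_rot":[0,0,0],"fingers":1},
    {"travel":[0,0,0.3],"delta_rot":[0,0,0],"fingers":1},
    {"travel":[0,0,0.3],"delta_rot":[0,0,0],"fingers":1},
    {"travel":[0,0,0.3],"delta_rot":[0,0,0],"fingers":1},
    {"travel":[0,0,0.3],"delta_rot":[0,0,0],"fingers":1},
  ],
)

```text
clock: 22.38
tcp_pos: [0.5247, -0.2664, 0.1264]
orientation: [0.0, 0.268, 0.963, 0.0]
wrist_force: [0.1, 0.5, -5.1]
finger_gap: 0.0101
grip_force: 97.4
```

Call:
carry_out(
  series=[
    {"travel":[0,0,0.3],"delta_rot":[0,0,0],"fingers":1},
    {"travel":[0,0,0.3],"delta_rot":[0,0,0],"fingers":1},
    {"travel":[0,0,0.3],"delta_rot":[0,0,0],"fingers":1},
    {"travel":[0,0,0.3],"delta_rot":[0,0,0],"fingers":1},
    {"travel":[0,0,0.3],"delta_rot":[0,0,0],"fingers":1},
  ],
)

```text
clock: 23.0
tcp_pos: [0.5247, -0.2664, 0.1638]
orientation: [0.0, 0.268, 0.963, 0.0]
wrist_force: [0.8, -0.1, -5.7]
finger_gap: 0.01
grip_force: 97.4
```

Call:
carry_out(
  series=[
    {"travel":[0,0,0.15],"delta_rot":[0,0,0],"fingers":1},
    {"travel":[0,0,0.05],"delta_rot":[0,0,0],"fingers":1},
    {"travel":[0,0,0],"delta_rot":[0,0,0],"fingers":1},
    {"travel":[0,0,0],"delta_rot":[0,0,0],"fingers":1},
    {"travel":[0,0,0],"delta_rot":[0,0,0],"fingers":1},
  ],
)

```text
clock: 23.62
tcp_pos: [0.5246, -0.2663, 0.1681]
orientation: [-0.0, 0.268, 0.963, 0.0]
wrist_force: [0.6, 0.5, -5.1]
finger_gap: 0.0104
grip_force: 97.4
```

```bash
python3 st.py; python3 shot.py w8
```

```text
23.625 [ 0.5246 -0.2663  0.1681] yaw 2.5988045423928594 tz [-3.e-04  4.e-04 -1.e+00] F [ 0.6  0.5 -5.1] M [-0.02  0.05  0.01] gap 0.0104 97.44030117988586 q6 -0.06341033643289186
23.625 [ 0.5246 -0.2663  0.1681] yaw 2.5988 tz [-3.e-04  4.e-04 -1.e+00] q [-0.606  0.364 -0.038  1.169  0.    -0.063] F [ 0.6  0.5 -5.1] gap 0.010353797074289213 cam [ 0.463 -0.229  0.311]
```

View pics/w8.png

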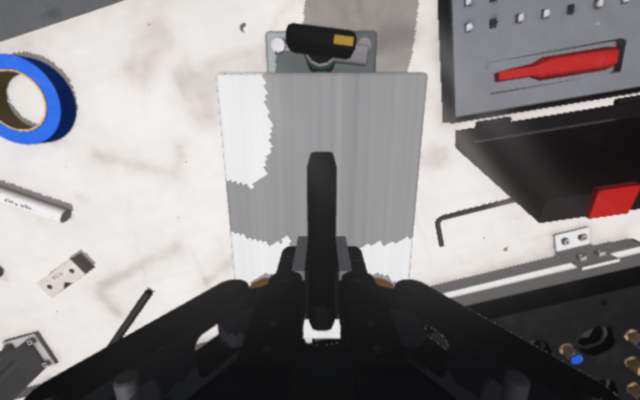

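The cover is held about 100 mm up. Its edges are symmetric and its far edge is horizontal at row 73, nothing else has moved, and clamp b is still at its stop.

```bash
python3 -c "
from workcell import env;print(env.hand_in())"
```

```text
the job is handed in; nothing more can be done
None
```

I turned both clamps counterclockwise to their end stops, lifted the cover straight up 10 cm, and handed the job in at about 23.6 s with the cover still held level over the case; no verdict came back.

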